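# Unstack the reagent cassettes into their colour-matched docking trays

### The job

The new reagent cassettes were left in a stack on the steel tray. Take the stack apart from the top and set each cassette in the docking tray of its own colour, lid up, lying flat inside the tray's walls. Set them down without dropping them, tip or knock none off the stack, and leave the rinse bottle and the specimen jar where they stand.

Things in the scene. Friction and masses are not known exactly. Their poses are not given: they have to be found in the camera images.
- red_cassette: Reagent cassette: closed box, white with red lid, flat sides and top, 110 x 36 x 36 mm (x long, y wide, z high), about 120 g. Origin: centre of its underside; z up through the lid. Same look turned half round. Bottom layer: red and blue lie parallel (swap at random), centres 82 mm apart (46 mm gap), on a bare steel tray 134 mm square, 6 mm thick, rim 3 mm higher.
- blue_cassette: Reagent cassette: closed box, white with blue lid, flat sides and top, 110 x 36 x 36 mm (x long, y wide, z high), about 120 g. Origin: centre of its underside; z up through the lid. Same look turned half round. Bottom layer: red and blue lie parallel (swap at random), centres 82 mm apart (46 mm gap), on a bare steel tray 134 mm square, 6 mm thick, rim 3 mm higher.
- yellow_cassette: Reagent cassette: closed box, white with yellow lid, flat sides and top, 110 x 36 x 36 mm (x long, y wide, z high), about 120 g. Origin: centre of its underside; z up through the lid. Same look turned half round. Middle layer: crosswise on the two bottom cassettes, centred.
- green_cassette: Reagent cassette: closed box, white with green lid, flat sides and top, 110 x 36 x 36 mm (x long, y wide, z high), about 120 g. Origin: centre of its underside; z up through the lid. Same look turned half round. Top of the stack: alone on the middle cassette, crosswise to it, parallel to the bottom two.
- red_dock: Docking tray of the red cassette, fixed: shallow grey tray, 138 x 62 mm outside, red floor, red tab (14 mm long, 8 mm high) outside its -x end. Inside 130 x 54 mm; floor 4 mm, wall tops 12 mm above the bench. Origin: centre, at bench level; x along its length away from the tab, z up. The cassette lies in it lengthwise, either way round.
- blue_dock: Docking tray of the blue cassette, fixed: shallow grey tray, 138 x 62 mm outside, blue floor, blue tab (14 mm long, 8 mm high) outside its -x end. Inside 130 x 54 mm; floor 4 mm, wall tops 12 mm above the bench. Origin: centre, at bench level; x along its length away from the tab, z up. The cassette lies in it lengthwise, either way round.
- yellow_dock: Docking tray of the yellow cassette, fixed: shallow grey tray, 138 x 62 mm outside, yellow floor, yellow tab (14 mm long, 8 mm high) outside its -x end. Inside 130 x 54 mm; floor 4 mm, wall tops 12 mm above the bench. Origin: centre, at bench level; x along its length away from the tab, z up. The cassette lies in it lengthwise, either way round.
- green_dock: Docking tray of the green cassette, fixed: shallow grey tray, 138 x 62 mm outside, green floor, green tab (14 mm long, 8 mm high) outside its -x end. Inside 130 x 54 mm; floor 4 mm, wall tops 12 mm above the bench. Origin: centre, at bench level; x along its length away from the tab, z up. The cassette lies in it lengthwise, either way round.
- rinse_bottle: Bystander: white round bottle with red cap and paper label, 42 mm in diameter, 95 mm tall, standing loose among the docking trays. Origin: centre of its underside, z up. Leave it alone.
- specimen_jar: Bystander: clear round jar with orange lid, 48 mm in diameter, 60 mm tall, standing loose among the docking trays. Origin: centre of its underside, z up. Leave it alone.
Things that resemble listed ones, but are neither listed nor needed, are in the scene too. Leave any black look-alike of the red_cassette alone.

How it is judged (in metres and radians):
At the end, for the whole second after the job is handed in: Each of the four cassettes lies at rest, lid up and flat (tilt under 0.06 rad), on the floor of the docking tray of its own colour: centre within 14 mm lengthwise and 13 mm crosswise of the tray's centre, underside 1 to 7 mm above the bench, lengthwise in the tray within 0.25 rad (x of red_cassette in the frame of red_dock between -0.014 and 0.014 m and y of red_cassette in the frame of red_dock between -0.013 and 0.013 m and z of red_cassette in the frame of red_dock between 0.001 and 0.007 m and angle between the x axis of red_cassette and the x axis of red_dock, either way round below 0.25 rad and angle between each of red_cassette, blue_cassette, yellow_cassette, green_cassette's own z axis and vertical below 0.06 rad and linear speed of each of red_cassette, blue_cassette, yellow_cassette, green_cassette below 0.02 m/s and x of blue_cassette in the frame of blue_dock between -0.014 and 0.014 m and y of blue_cassette in the frame of blue_dock between -0.013 and 0.013 m and z of blue_cassette in the frame of blue_dock between 0.001 and 0.007 m and angle between the x axis of blue_cassette and the x axis of blue_dock, either way round below 0.25 rad and x of yellow_cassette in the frame of yellow_dock between -0.014 and 0.014 m and y of yellow_cassette in the frame of yellow_dock between -0.013 and 0.013 m and z of yellow_cassette in the frame of yellow_dock between 0.001 and 0.007 m and angle between the x axis of yellow_cassette and the x axis of yellow_dock, either way round below 0.25 rad and x of green_cassette in the frame of green_dock between -0.014 and 0.014 m and y of green_cassette in the frame of green_dock between -0.013 and 0.013 m and z of green_cassette in the frame of green_dock between 0.001 and 0.007 m and angle between the x axis of green_cassette and the x axis of green_dock, either way round below 0.25 rad); the robot touches nothing.
It fails at once if a cassette is dropped or knocked off the stack (moves faster than 0.7 m/s while not in the fingers) ((linear speed of red_cassette above 0.7 m/s and contact force between the fingers and red_cassette below 0.05 N) or (linear speed of blue_cassette above 0.7 m/s and contact force between the fingers and blue_cassette below 0.05 N) or (linear speed of yellow_cassette above 0.7 m/s and contact force between the fingers and yellow_cassette below 0.05 N) or (linear speed of green_cassette above 0.7 m/s and contact force between the fingers and green_cassette below 0.05 N)).
It fails at once if a cassette is tipped more than 45 degrees (angle between any of red_cassette, blue_cassette, yellow_cassette, green_cassette's own z axis and vertical above 0.785 rad).
It fails at once if the rinse bottle is shifted by more than 30 mm or tipped (distance of rinse_bottle from where it was at the start of the episode above 0.03 m or angle between rinse_bottle's own z axis and vertical above 0.4 rad).
It fails at once if the specimen jar is shifted by more than 30 mm or tipped (distance of specimen_jar from where it was at the start of the episode above 0.03 m or angle between specimen_jar's own z axis and vertical above 0.4 rad).
It also fails if it takes over 120 s, if anything falls off the work surface, if the arm or the gripper's body presses on something with over 40 N, if the wrist force passes 120 N, or if a joint passes its speed limit or range.

### The arm

A 6-joint arm with a two-finger parallel gripper is mounted at the origin on the work surface. World frame = base frame: x ahead of the robot, y to its left, z up, the work surface at z = 0. Lengths are in mm, angles in rad, forces in N, time in s.
With the tool pointing down it reaches from about 300 to 750 mm from the base axis. Payload 8.5 kg.
Tool frame: the origin (TCP) lies on the centre line of the jaws, within the pads' length; the fingertips stand 22 mm ahead of it and the grasp point (between the pads) lies 3 mm ahead of it; z points along the fingers, y is the line along which they close (so a half turn about z gives the same grasp; the last joint's range is limited). The gripper opens to 85 mm and grips with 20 to 120 N. Pads are 22 mm wide; open, the fingers measure 114 mm over their backs; the gripper's body (76 mm by 85 mm) begins 54 mm behind the grasp point. The pads swing forward as they close: fully open they stand 13 mm farther back than shut.
Start: joints at [-1.491, 0.381, 1.297, -0, 1.464, -0.215], TCP at [159.796, -526.256, 253.322] pointing down, gripper open.
Joint ranges: [-3.11, 3.11], [-0.89, 2.33], [0.22, 2.48], [-1.42, 4.56], [0.17, 2.85], [-2.88, 2.88]. Speed limits (rad/s): [2.39, 2.39, 3.14, 3.14, 3.14, 3.14].

### API

Orientations are given as a unit quaternion [w, x, y, z].
In Python, from bench import * gives the robot as it stands.
- The arm moves only by the tool step_arm, never from a script. Its argument "series" is a list of rows, each a list of 7 numbers: the closure, from 0 (fully open) to 1 (shut), then the shift along the tool's x, y, z normalised to -1 to 1, where 1 is 200 mm, then the turn, a rotation vector about the tool's x, y, z normalised to -1 to 1, where 1 is 180 degrees. A call has 1 to 20 rows; each row is the pose to reach, as a shift and turn from the pose commanded when the call began, along the tool's axes at that moment, turning the shorter way round; what a row does not reach only later rows make up. A row lasts 1/12 s, in which the tool goes at most 41.7 mm and 7.16 degrees, less where a joint would pass 70% of its speed; a pose out of reach is approached as far as the arm can. A call with a number of a shift or a turn outside -1 to 1 is refused whole. A call with a gripper value outside its range is refused whole. The fingers move at their own pace and stop on an object; "force" is the grip in N (left out, the last holds). Time passes only in rows, so rows that repeat a pose let the fingers close. It gives the time, the measured TCP pose, the force, the opening and the grip force at its end, in the units of the state.
- sense(): the state, without advancing time (a new reading comes with each control period).
- capture(name): name is "scene" or "top" or "wrist"; returns the picture (384x512x3 uint8, red, green, blue); there is no depth.
- calibration(name): a dict with "intrinsics" (3x3 intrinsics, pixels), "xyz" and "rotation" of the camera in the world. Camera axes: x right, y down, z forward; pixel columns grow to the right and rows downward; lengths in mm; the calibration is good to about 2 mm. A picture is of the moment at which its call begins: read the wrist's pose just before it. calibration takes no time and is no camera call; for the wrist camera it gives the pose at the moment of the call.
- finish_job(): hands the job in; it is judged then, once.
The state is a dict: "time_s": time; "joints": joint angles; "joint_vel": joint speeds; "joint_efforts": joint torques, N m; "eef_pos": TCP position; "eef_rot": TCP orientation; "force": force on the tool from outside, world axes, zero at the start; "torque": the same for the moment, N m; "finger_gap": opening from 0.0 (shut) to 1.0 (fully open); "finger_force": force on a finger pad.
Only numpy, scipy, OpenCV 4.12 (cv2) and the standard library are available. Lean on these libraries where they do the work, as an engineer would, in place of code of your own. Each camera call takes 0.05 s, during which the arm holds its last target. There are 200 camera calls.

## Working session

There is one attempt and no reset: what is moved stays moved. The work goes in short steps, Python scripts to look and compute and a tool call to move; the robot and the scene stay as the last step left them, time stands still between calls to the robot, and variables do not carry over. Pictures are saved under pics/ and viewed, at most 14 in all, crops included, and the job is handed in when it is done.

Besides the shell and the picture viewer there is one more tool, called after ">>>" as name(argument=value, ...), one argument or row to a line, values as JSON. step_arm: Moves the arm, as the interface text tells. Scaled input: -1 to 1 covers 200 mm each way for a shift and 180 degrees each way for a turn. Its arguments: {"type":"object","properties":{"series":{"type":"array","items":{"type":"array","items":{"type":"number","minimum":-1,"maximum":1}}},"force":{"type":"number"}},"required":["series"]}

```bash
ls; mkdir -p pics; python3 - <<'E'
from bench import *
import cv2, numpy as np
s=sense(); print({k:np.round(v,3) for k,v in s.items()})
for n in ["scene","top","wrist"]:
    c=calibration(n); print(n,np.round(c["intrinsics"],1).tolist(),np.round(c["xyz"],1),np.round(c["rotation"],3).tolist())
    im=capture(n); cv2.imwrite(f"pics/{n}0.png",im[...,::-1])
E
```

```text
pics
{'time_s': np.float64(0.0), 'joints': array([-1.491,  0.381,  1.298,  0.   ,  1.464, -0.215]), 'joint_vel': array([ 0.   ,  0.001, -0.001,  0.001,  0.001,  0.001]), 'joint_efforts': array([ 1.0000e-03, -4.4846e+01, -2.3128e+01, -0.0000e+00,  5.0000e-03,
        0.0000e+00]), 'eef_pos': array([ 159.79 , -525.994,  252.709]), 'eef_rot': array([-0.001,  0.989,  0.147,  0.   ]), 'force': array([0.591, 0.546, 0.131]), 'torque': array([ 0.012, -0.02 ,  0.02 ]), 'finger_force': np.float64(0.0), 'finger_gap': np.float64(0.996)}
scene [[361.8, 0.0, 255.2], [0.0, 361.8, 190.2], [0.0, 0.0, 1.0]] [1203.7    5.9  980.4] [-0.197, 0.695, 0.663, -0.197]
top [[402.2, 0.0, 261.0], [0.0, 402.2, 190.1], [0.0, 0.0, 1.0]] [ 562.6    7.6 1041.5] [-0.021, 0.716, -0.697, 0.032]
wrist [[313.8, 0.0, 259.5], [0.0, 313.8, 186.2], [0.0, 0.0, 1.0]] [ 235.8 -503.5  372.1] [0.125, 0.794, -0.588, -0.093]
```

View pics/top0.png

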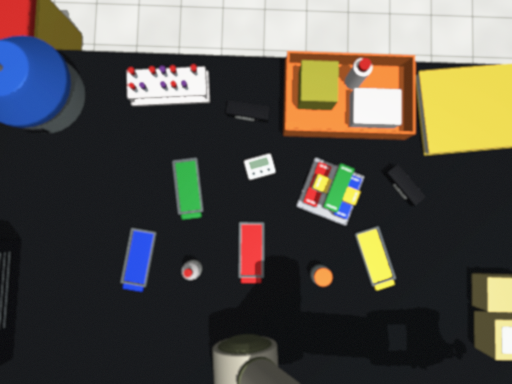

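View pics/scene0.png

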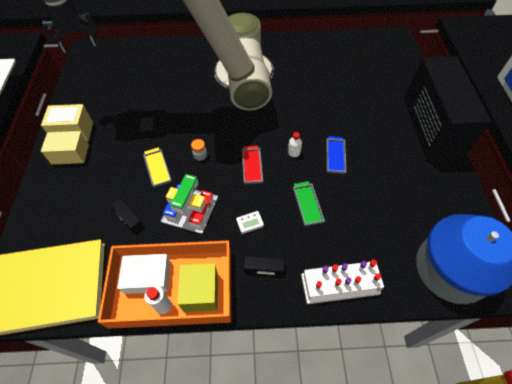

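The top view shows the docks: green (187,187), blue (139,259), red (251,251) and yellow (375,258). Their tabs are at the lower ends. The bottle is at (192,270), the jar at (321,275), and the stack at about (332,190) with green on top, red to its left and blue to its right. The scene view agrees: stack at (190,200), docks at (157,167), (252,164), (337,155) and (308,203).

```bash
cat > h.py <<'E'
from bench import *
import cv2, numpy as np
from scipy.spatial.transform import Rotation as R
HUE={'red':[(0,8),(172,180)],'blue':[(108,128)],'yellow':[(24,34)],'green':[(50,75)],'orange':[(8,18)]}
def blobs(im,col,roi,minA=30,smin=130,vmin=60):
    hsv=cv2.cvtColor(im,cv2.COLOR_RGB2HSV); m=np.zeros(im.shape[:2],np.uint8)
    for a,b in HUE[col]: m|=cv2.inRange(hsv,(a,smin,vmin),(b,255,255))
    k=np.zeros_like(m); x0,y0,x1,y1=roi; k[y0:y1,x0:x1]=1; m*=k
    cs,_=cv2.findContours(m,cv2.RETR_EXTERNAL,cv2.CHAIN_APPROX_NONE)
    return sorted([c for c in cs if cv2.contourArea(c)>minA],key=cv2.contourArea,reverse=True)
def ray(cal,p):
    K,Rm,o=(np.array(cal[k],float) for k in("intrinsics","rotation","xyz"))
    d=Rm@np.linalg.solve(K,[p[0],p[1],1.]); return o,d/np.linalg.norm(d)
def plane(cal,p,z):
    o,d=ray(cal,p); return o+d*(z-o[2])/d[2]
def tri(c1,p1,c2,p2):
    o1,d1=ray(c1,p1);o2,d2=ray(c2,p2)
    t=np.linalg.lstsq(np.c_[d1,-d2],o2-o1,rcond=None)[0]
    a,b=o1+t[0]*d1,o2+t[1]*d2; return (a+b)/2,np.linalg.norm(a-b)
def rect(cal,c,z):
    "contour cast onto height z -> centre, long, short, yaw(deg) of long axis"
    P=np.array([plane(cal,q,z)[:2] for q in c[:,0,:]],np.float32)
    b=cv2.boxPoints(cv2.minAreaRect(P)); e1,e2=b[1]-b[0],b[2]-b[1]
    if np.linalg.norm(e1)<np.linalg.norm(e2): e1,e2=e2,e1
    return b.mean(0),np.linalg.norm(e1),np.linalg.norm(e2),np.degrees(np.arctan2(e1[1],e1[0]))%180
E
python3 - <<'E'
from h import *
T,S=calibration("top"),calibration("scene")
t=cv2.imread("pics/top0.png")[...,::-1].copy(); s=cv2.imread("pics/scene0.png")[...,::-1].copy()
np.set_printoptions(precision=1,suppress=True)
R_={'red':((225,210,275,295),(235,140,270,190)),'blue':((110,220,165,300),(320,130,355,180)),
'yellow':((350,220,400,300),(138,142,178,192)),'green':((165,150,210,225),(285,175,330,230))}
cen=lambda c:cv2.minAreaRect(c)[0]
for n,(rt,rs) in R_.items():
    a,b=blobs(t,n,rt),blobs(s,n,rs)
    print(n,[cv2.contourArea(c) for c in a],[cv2.contourArea(c) for c in b],'tri',*tri(T,cen(a[0]),S,cen(b[0])))
    for c in a[:2]: print('   top',*rect(T,c,4))
    for c in b[:2]: print('   scene',*rect(S,c,4))
for n,rs in {'green':(170,170,205,215),'yellow':(175,185,215,215),'red':(185,185,220,235),'blue':(155,200,190,225)}.items():
    a=blobs(t,n,(290,150,372,230),10); b=blobs(s,n,rs,10)
    print('stack',n,[(cen(c),cv2.contourArea(c)) for c in a],[(cen(c),cv2.contourArea(c)) for c in b])
a=blobs(t,'green',(290,150,372,230)); b=blobs(s,'green',(170,170,205,215))
print(tri(T,cen(a[0]),S,cen(b[0])),rect(T,a[0],114))
for n,rt,rs,z in (('red',(178,255,205,282),(285,125,305,145),95),('orange',(305,260,340,290),(188,132,212,155),60)):
    a=blobs(t,n,rt,10);b=blobs(s,n,rs,10); print(n,tri(T,cen(a[0]),S,cen(b[0])),plane(T,cen(a[0]),z))
E
```

```text
Traceback (most recent call last):
  File "h.py", line 17, in tri
    o1,d1=ray(c1,p1);o2,d2=ray(c2,p2)
          ~~~^^^^^^^
  File "h.py", line 13, in ray
    d=Rm@np.linalg.solve(K,[p[0],p[1],1.]); return o,d/np.linalg.norm(d)
      ~~^~~~~~~~~~~~~~~~~~~~~~~~~~~~~~~~~~
ValueError: matmul: Input operand 1 has a mismatch in its core dimension 0, with gufunc signature (n?,k),(k,m?)->(n?,m?) (size 3 is different from 4)
```

```bash
sed -i 's|d=Rm@np|q=Rm; Rm=R.from_quat([q[1],q[2],q[3],q[0]]).as_matrix(); d=Rm@np|' h.py
cat > m.py <<'E'
from h import *
T,S=calibration("top"),calibration("scene")
t=cv2.imread("pics/top0.png")[...,::-1].copy(); s=cv2.imread("pics/scene0.png")[...,::-1].copy()
np.set_printoptions(precision=1,suppress=True)
R_={'red':((225,210,275,295),(235,140,270,190)),'blue':((110,220,165,300),(320,130,355,180)),
'yellow':((350,220,400,300),(138,142,178,192)),'green':((165,150,210,225),(285,175,330,230))}
cen=lambda c:cv2.minAreaRect(c)[0]
for n,(rt,rs) in R_.items():
    a,b=blobs(t,n,rt),blobs(s,n,rs)
    print(n,[cv2.contourArea(c) for c in a],[cv2.contourArea(c) for c in b],'tri',*tri(T,cen(a[0]),S,cen(b[0])))
    for c in a[:2]: print('   top',*rect(T,c,4))
    for c in b[:2]: print('   scene',*rect(S,c,4))
for n,rs in {'green':(170,170,205,215),'yellow':(175,185,215,215),'red':(185,185,220,235),'blue':(155,200,190,225)}.items():
    a=blobs(t,n,(290,150,372,230),10); b=blobs(s,n,rs,10)
    print('stack',n,[(cen(c),cv2.contourArea(c)) for c in a],[(cen(c),cv2.contourArea(c)) for c in b])
a=blobs(t,'green',(290,150,372,230)); b=blobs(s,'green',(170,170,205,215))
print(tri(T,cen(a[0]),S,cen(b[0])),rect(T,a[0],114),rect(S,b[0],114))
for n,rt,rs,z in (('red',(178,255,205,282),(285,125,305,145),95),('orange',(305,260,340,290),(188,132,212,155),60)):
    a=blobs(t,n,rt,10);b=blobs(s,n,rs,5); print(n,tri(T,cen(a[0]),S,cen(b[0])),plane(T,cen(a[0]),z))
E
python3 m.py
```

```text
red [941.0, 101.5] [439.0, 36.5] tri [487.8  15.1   3.8] 0.03220443183830637
   top [488.1  15.2] 124.35658 51.201767 1.4991062
   top [409.6  14.2] 53.416298 12.5439415 91.372215
   scene [486.2  15.1] 126.85422 52.82931 1.243006
   scene [406.5  13.7] 51.825085 13.295513 86.871376
blue [997.5, 120.0] [433.0, 37.5] tri [462.4 301.    5.3] 0.4662030742408884
   top [462.4 301. ] 128.82727 52.77478 171.77316
   top [384.7 311.5] 56.52452 16.411747 81.19754
   scene [459.4 300.8] 127.22553 52.909702 171.95445
   scene [381.3 313. ] 52.203293 16.311073 79.93776
yellow [920.5, 109.0] [442.0, 32.0] tri [ 480.1 -302.3    5.1] 1.0991820269281887
   top [ 480.2 -302.8] 126.57106 50.625572 19.37534
   top [ 405.5 -327.7] 56.209995 15.066996 109.35852
   scene [ 477.6 -302.4] 125.50879 53.173706 19.385292
   scene [ 403.7 -329.4] 51.128258 15.790586 111.207
green [875.5, 99.0] [527.5, 33.0] tri [646.7 183.    6. ] 0.24176643896975794
   top [647.2 183.6] 125.82094 49.82538 8.670361
   top [569.1 172.3] 54.23432 15.287282 98.659004
   scene [644.  183.5] 125.41217 50.751232 8.594058
   scene [5
[... 351 characters left out ...]
.6626739501953), 300.0)] [((200.44827270507812, 206.62069702148438), 221.5)]
stack blue [((342.46551513671875, 209.586181640625), 95.5), ((354.87933349609375, 182.0517120361328), 58.5)] [((169.80001831054688, 210.4000244140625), 93.0)]
(array([ 645.5, -184.1,  114.9]), np.float64(1.6063824110475726)) (array([ 645.9, -183.5], dtype=float32), np.float32(112.25152), np.float32(37.53705), np.float32(157.35751)) (array([ 643.3, -185.1], dtype=float32), np.float32(112.75479), np.float32(38.975), np.float32(159.28409))
red (array([437.6, 159.8,  92.9]), np.float64(1.2417920980060586)) [437.9 160.1  95. ]
orange (array([ 428.3, -163.1,   52.9]), np.float64(0.2658705380256885)) [ 429.2 -162.    60. ]
```

The heights fit: dock floors triangulate to about 4–6 mm and the stack top to 115 mm (expected 114). Sizes match too. I'll move above the stack and refine with the wrist camera.

>>> step_arm(
  series=[
    [0, 0.95, -0.31, 0, 0, 0, 0],
    [0, 0.95, -0.31, 0, 0, 0, 0],
    [0, 0.95, -0.31, 0, 0, 0, 0],
    [0, 0.95, -0.31, 0, 0, 0, 0],
    [0, 0.95, -0.31, 0, 0, 0, 0],
    [0, 0.95, -0.31, 0, 0, 0, 0],
    [0, 0.95, -0.31, 0, 0, 0, 0],
  ],
  force=50,
)

```text
time_s: 0.73
eef_pos: [324.6, -410.7, 253.2]
eef_rot: [-0.0, 0.989, 0.148, -0.0]
force: [-0.5, -0.3, 0.4]
finger_gap: 0.997
finger_force: 0.0
```

>>> step_arm(
  series=[
    [0, 0.95, -0.31, 0, 0, 0, 0],
    [0, 0.95, -0.31, 0, 0, 0, 0],
    [0, 0.95, -0.31, 0, 0, 0, 0],
    [0, 0.95, -0.31, 0, 0, 0, 0],
    [0, 0.95, -0.31, 0, 0, 0, 0],
    [0, 0.95, -0.31, 0, 0, 0, 0],
    [0, 0.95, -0.31, 0, 0, 0, 0],
  ],
)

```text
time_s: 1.32
eef_pos: [487.6, -297.4, 252.8]
eef_rot: [-0.0, 0.989, 0.147, -0.0]
force: [-0.1, -0.5, 0.7]
finger_gap: 1.003
finger_force: 0.0
```

>>> step_arm(
  series=[
    [0, 0.92, -0.31, 0, 0, 0, 0.219],
    [0, 0.92, -0.31, 0, 0, 0, 0.219],
    [0, 0.92, -0.31, 0, 0, 0, 0.219],
    [0, 0.92, -0.31, 0, 0, 0, 0.219],
    [0, 0.92, -0.31, 0, 0, 0, 0.219],
    [0, 0.92, -0.31, 0, 0, 0, 0.219],
    [0, 0.92, -0.31, 0, 0, 0, 0.219],
    [0, 0.92, -0.31, 0, 0, 0, 0.219],
    [0, 0.92, -0.31, 0, 0, 0, 0.219],
    [0, 0.92, -0.31, 0, 0, 0, 0.219],
  ],
)

```text
time_s: 2.15
eef_pos: [644.5, -186.1, 253.7]
eef_rot: [0.0, 0.981, -0.196, 0.0]
force: [-0.0, -0.3, 0.5]
finger_gap: 0.999
finger_force: 0.0
```

```bash
cat >> h.py <<'E'
np.set_printoptions(precision=1,suppress=True)
def pose():
    s=sense(); w,x,y,z=s["eef_rot"]; m=R.from_quat([x,y,z,w]).as_matrix()
    return np.array(s["eef_pos"]),np.degrees(np.arctan2(m[1,0],m[0,0])),m,s
def go(*wps,start=None):
    "wps: (x,y,z,yaw deg); prints row numbers of each call, tool taken as pointing down"
    p,y,m,s=pose()
    if start: p,y=np.array(start[:3]),start[3]
    print('at',p,round(y,1),'t',round(float(s['time_s']),1),'gap',round(float(s['finger_gap']),2),'tilt',np.round(m[2],3))
    for w in wps:
        d=np.array(w[:3])-p; c,sn=np.cos(np.radians(y)),np.sin(np.radians(y))
        sh=np.array([d[0]*c+d[1]*sn,d[0]*sn-d[1]*c,-d[2]])/200; n=max(1,int(np.ceil(abs(sh).max())))
        tn=-((w[3]-y+90)%180-90)/180
        print(w,f'{n} call(s) of',np.round(sh/n,3),'turn last',round(tn,3),'rows/call',int(np.ceil(np.linalg.norm(sh)*200/n/41.7)),'turn rows',int(np.ceil(abs(tn)*180/7.16)))
        p,y=np.array(w[:3]),y-tn*180
E
python3 - <<'E'
from h import *
W=calibration("wrist"); im=capture("wrist"); cv2.imwrite("pics/w1.png",im[...,::-1])
for n,z in (('green',114),('yellow',78),('red',42),('blue',42)):
    for c in blobs(im,n,(0,0,512,384),150)[:4]: print(n,cv2.contourArea(c),cv2.minAreaRect(c)[0],*rect(W,c,z))
T=calibration("top"); t=capture("top")
a=[c for c in blobs(im,'green',(0,0,512,384),150)][0]
t0=cv2.imread("pics/top0.png")[...,::-1].copy(); b=blobs(t0,'green',(290,150,372,230))[0]
print(tri(W,cv2.minAreaRect(a)[0],T,cv2.minAreaRect(b)[0]))
go((645.5,-184,112,-22.5))
E
```

```text
green 4788.5 (258.9144287109375, 179.18836975097656) [ 643.6 -185.3] 109.4489 35.687378 159.44455
green 1407.5 (13.929912567138672, 271.15399169921875) [653.3  63.6] 62.572475 31.857729 8.814342
green 239.5 (44.768028259277344, 299.4523010253906) [613.7  54.7] 39.022526 9.269597 98.84746
yellow 3295.5 (389.6551818847656, 236.2829132080078) [ 526.3 -285. ] 100.37695 42.012936 19.275305
yellow 1270.0 (298.5, 170.0) [ 630.5 -221.4] 36.33109 35.66819 69.45091
yellow 1099.0 (221.64657592773438, 172.4913787841797) [ 656.9 -151.6] 36.745583 31.79535 159.03284
yellow 201.5 (424.3970642089844, 275.11566162109375) [ 467.2 -306.4] 39.489197 8.25409 109.65951
red 1603.5 (174.2980194091797, 316.09149169921875) [502.2  -8.2] 96.62519 44.155457 1.2245696
red 1113.5 (219.1393585205078, 133.03280639648438) [ 688.9 -158.7] 41.45629 35.753143 160.24115
red 598.0 (224.0, 201.5) [ 617.6 -132. ] 33.73241 25.240677 67.4392
blue 1142.0 (295.0, 128.0) [ 663.1 -234.4] 38.019867 35.17044 160.3912
blue 595.5 (296.5, 199.5) [ 588.9 -208. ] 34.593567 25.123045 68.6568
(array([ 645.6, -185.3,  107.9]), np.float64(1.5346225834985725))
at [ 644.8 -185.5  253.7] -22.6 t 2.2 gap 1.0 tilt [ 0.  0. -1.]
(645.5, -184, 112, -22.5) 1 call(s) of [ 0.  -0.   0.7] turn last -0.0 rows/call 4 turn rows 1
```

View pics/w1.png

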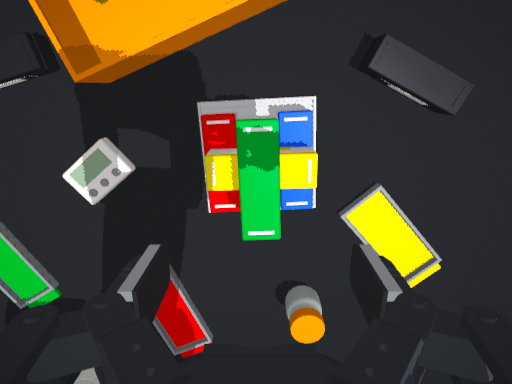

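The wrist view shows the stack with green lid centred at (259,179), yellow ends at (222,172) and (298,170), red on the left and blue on the right. Its yaw is about -20.6°. Descending on green.

>>> step_arm(
  series=[
    [0, 0, 0, 0.2, 0, 0, -0.011],
    [0, 0, 0, 0.38, 0, 0, -0.011],
    [0, 0, 0, 0.52, 0, 0, -0.011],
    [0, 0, 0, 0.62, 0, 0, -0.011],
    [0, 0, 0, 0.68, 0, 0, -0.011],
    [0, 0, 0, 0.708, 0, 0, -0.011],
    [0, 0, 0, 0.708, 0, 0, -0.011],
    [0, 0, 0, 0.708, 0, 0, -0.011],
    [1, 0, 0, 0.708, 0, 0, -0.011],
    [1, 0, 0, 0.708, 0, 0, -0.011],
    [1, 0, 0, 0.708, 0, 0, -0.011],
    [1, 0, 0, 0.708, 0, 0, -0.011],
    [1, 0, 0, 0.708, 0, 0, -0.011],
    [1, 0, 0, 0.708, 0, 0, -0.011],
    [1, 0, 0, 0.708, 0, 0, -0.011],
    [1, 0, 0, 0.708, 0, 0, -0.011],
  ],
  force=40,
)

```text
time_s: 3.58
eef_pos: [645.7, -184.6, 112.4]
eef_rot: [0.0, 0.984, -0.178, 0.001]
force: [-0.8, 0.2, 6.1]
finger_gap: 0.413
finger_force: 41.5
```

```bash
python3 - <<'E'
from h import *
im=capture("wrist"); cv2.imwrite("pics/w2.png",im[...,::-1])
go((644.3,-185,212,-20.6),(646.8,183.4,212,8.6),(646.8,183.4,39,8.6))
E
```

```text
at [ 645.7 -184.6  112.4] -20.6 t 3.6 gap 0.41 tilt [ 0.  0. -1.]
(644.3, -185, 212, -20.6) 1 call(s) of [-0.   0.  -0.5] turn last 0.0 rows/call 3 turn rows 1
(646.8, 183.4, 212, 8.6) 2 call(s) of [-0.3 -0.9 -0. ] turn last -0.162 rows/call 5 turn rows 5
(646.8, 183.4, 39, 8.6) 1 call(s) of [0.  0.  0.9] turn last -0.0 rows/call 5 turn rows 0
```

View pics/w2.png

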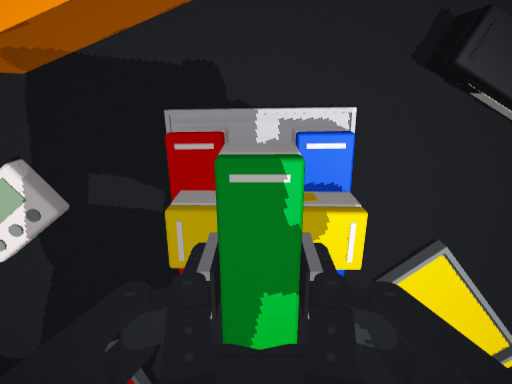

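Green is gripped: opening 35 mm, pads on both sides at about (213,270) and (308,270). Lifting.

>>> step_arm(
  series=[
    [1, 0, 0, -0.01, 0, 0, 0],
    [1, 0, 0, -0.03, 0, 0, 0],
    [1, 0, 0, -0.07, 0, 0, 0],
    [1, 0, 0, -0.14, 0, 0, 0],
    [1, 0, 0, -0.24, 0, 0, 0],
    [1, 0, 0, -0.36, 0, 0, 0],
    [1, 0, 0, -0.45, 0, 0, 0],
    [1, 0, 0, -0.5, 0, 0, 0],
    [1, 0, 0, -0.5, 0, 0, 0],
    [1, 0, 0, -0.5, 0, 0, 0],
  ],
)

```text
time_s: 4.47
eef_pos: [645.3, -184.3, 211.3]
eef_rot: [-0.0, 0.984, -0.178, -0.0]
force: [-0.7, 0.0, -2.5]
finger_gap: 0.414
finger_force: 40.8
```

```bash
sed -i 's/np.round(sh\/n,3),/np.round(sh\/n,3).tolist(),/' h.py; python3 - <<'E'
from h import *
go((646.8,183.4,212,8.6),(646.8,183.4,39,8.6))
t=capture("top"); T=calibration("top")
for n,z in (('yellow',78),('red',42),('blue',42)):
    for c in blobs(t,n,(290,150,372,230),15): print(n,cv2.contourArea(c),*rect(T,c,z))
E
```

```text
at [ 645.3 -184.3  211.3] -20.5 t 4.5 gap 0.41 tilt [-0. -0. -1.]
(646.8, 183.4, 212, 8.6) 2 call(s) of [-0.319, -0.862, -0.002] turn last -0.162 rows/call 5 turn rows 5
(646.8, 183.4, 39, 8.6) 1 call(s) of [0.0, 0.0, 0.865] turn last -0.0 rows/call 5 turn rows 0
yellow 100.0 [ 657.1 -151.8] 34.80575 32.010475 158.24985
yellow 25.0 [ 617.  -232.8] 24.108662 15.210261 136.0659
red 256.5 [ 657.3 -144.3] 107.45398 33.863453 162.6424
```

>>> step_arm(
  series=[
    [1, -0.03, -0.08, 0, 0, 0, 0],
    [1, -0.09, -0.24, 0, 0, 0, 0],
    [1, -0.16, -0.42, 0, 0, 0, 0],
    [1, -0.23, -0.62, 0, 0, 0, 0],
    [1, -0.319, -0.862, 0, 0, 0, 0],
    [1, -0.319, -0.862, 0, 0, 0, 0],
    [1, -0.319, -0.862, 0, 0, 0, 0],
  ],
)

```text
time_s: 5.1
eef_pos: [645.5, 3.6, 210.8]
eef_rot: [-0.0, 0.984, -0.176, -0.001]
force: [-0.0, -0.5, -1.1]
finger_gap: 0.416
finger_force: 40.8
```

>>> step_arm(
  series=[
    [1, -0.06, -0.16, 0, 0, 0, -0.03],
    [1, -0.12, -0.33, 0, 0, 0, -0.065],
    [1, -0.19, -0.51, 0, 0, 0, -0.1],
    [1, -0.25, -0.68, 0, 0, 0, -0.13],
    [1, -0.3, -0.8, 0, 0, 0, -0.15],
    [1, -0.319, -0.862, 0, 0, 0, -0.162],
    [1, -0.319, -0.862, 0, 0, 0, -0.162],
    [1, -0.319, -0.862, 0, 0, 0, -0.162],
    [1, -0.319, -0.862, 0, 0, 0, -0.162],
  ],
)

```text
time_s: 5.85
eef_pos: [647.2, 181.4, 211.3]
eef_rot: [0.0, 0.997, 0.074, -0.0]
force: [0.9, -0.4, -0.8]
finger_gap: 0.413
finger_force: 40.8
```

```bash
python3 - <<'E'
from h import *
go((646.8,183.4,39,8.6))
im=capture("wrist"); cv2.imwrite("pics/w3.png",im[...,::-1])
t=capture("top"); T=calibration("top"); S=calibration("scene"); s=capture("scene")
for n,rs in (('yellow',(175,185,215,225)),('red',(185,185,222,235)),('blue',(155,180,200,230))):
    z={'yellow':78}.get(n,42)
    for c in blobs(t,n,(290,150,372,230),15): print(n,cv2.contourArea(c),cv2.minAreaRect(c)[0],*rect(T,c,z))
    for c in blobs(s,n,rs,15): print(' s',n,cv2.contourArea(c),cv2.minAreaRect(c)[0],*rect(S,c,z))
E
```

```text
at [647.2 181.4 211.3] 8.4 t 5.8 gap 0.41 tilt [-0.  0. -1.]
(646.8, 183.4, 39, 8.6) 1 call(s) of [-0.001, -0.01, 0.862] turn last -0.001 rows/call 5 turn rows 1
yellow 622.5 (336.6379089355469, 189.65516662597656) [ 641.7 -187.8] 113.932365 37.894344 69.26331
 s yellow 278.5 (188.03773498535156, 197.86793518066406) [ 648.  -178.6] 93.90919 36.778675 69.37447
red 300.5 (316.4906311035156, 183.9792022705078) [ 657.4 -144.4] 107.11097 35.3678 160.17636
 s red 228.5 (200.20620727539062, 206.53610229492188) [ 657.7 -144.9] 114.70197 38.94499 160.4525
blue 186.0 (341.7500305175781, 209.25001525878906) [ 595.6 -208.3] 36.98431 36.373024 72.144806
blue 94.0 (352.5479431152344, 181.20547485351562) [ 666.6 -234.7] 36.32373 26.667608 70.87397
 s blue 136.5 (169.96224975585938, 209.63206481933594) [ 665.  -234.6] 40.096382 39.71027 70.59294
 s blue 51.0 (181.5500030517578, 186.35000610351562) [ 584.1 -205.8] 39.944984 18.702631 66.35183
```

View pics/w3.png

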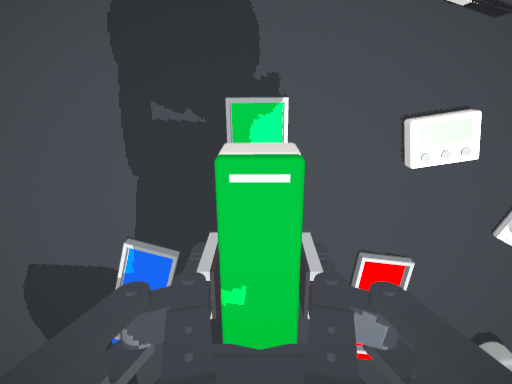

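Green hangs level and is in line with its dock: dock at column 257, cassette at 259. Yellow stayed put on the stack. Lowering.

>>> step_arm(
  series=[
    [1, 0, -0.01, 0.06, 0, 0, -0.001],
    [1, 0, -0.01, 0.18, 0, 0, -0.001],
    [1, 0, -0.01, 0.34, 0, 0, -0.001],
    [1, 0, -0.01, 0.5, 0, 0, -0.001],
    [1, 0, -0.01, 0.64, 0, 0, -0.001],
    [1, 0, -0.01, 0.74, 0, 0, -0.001],
    [1, 0, -0.01, 0.8, 0, 0, -0.001],
    [1, 0, -0.01, 0.825, 0, 0, -0.001],
    [1, 0, -0.01, 0.84, 0, 0, -0.001],
    [1, 0, -0.01, 0.848, 0, 0, -0.001],
    [1, 0, -0.01, 0.853, 0, 0, -0.001],
    [1, 0, -0.01, 0.858, 0, 0, -0.001],
    [1, 0, -0.01, 0.858, 0, 0, -0.001],
    [1, 0, -0.01, 0.858, 0, 0, -0.001],
  ],
)

```text
time_s: 7.17
eef_pos: [646.9, 185.3, 40.7]
eef_rot: [0.0, 0.997, 0.077, 0.0]
force: [-0.8, 0.3, -1.5]
finger_gap: 0.416
finger_force: 40.8
```

>>> step_arm(
  series=[
    [1, 0, 0, 0.002, 0, 0, 0],
    [1, 0, 0, 0.004, 0, 0, 0],
    [1, 0, 0, 0.006, 0, 0, 0],
    [1, 0, 0, 0.006, 0, 0, 0],
  ],
)

```text
time_s: 7.5
eef_pos: [646.7, 185.2, 38.9]
eef_rot: [0.0, 0.997, 0.077, -0.0]
force: [0.5, -0.2, -1.7]
finger_gap: 0.414
finger_force: 40.8
```

>>> step_arm(
  series=[
    [1, 0, 0, 0.003, 0, 0, 0],
    [1, 0, 0, 0.006, 0, 0, 0],
    [1, 0, 0, 0.006, 0, 0, 0],
  ],
)

```text
time_s: 7.75
eef_pos: [646.7, 185.2, 38.4]
eef_rot: [0.0, 0.997, 0.077, 0.0]
force: [-2.5, -0.9, 4.6]
finger_gap: 0.415
finger_force: 41.5
```

```bash
python3 - <<'E'
from h import *
print(sense()['force'],pose()[0])
S=calibration("scene"); s=capture("scene"); T=calibration("top"); t=capture("top")
cv2.imwrite("pics/d1.png",cv2.resize(np.hstack([s[150:250,250:380],t[130:230,130:260]]),None,fx=3,fy=3)[...,::-1])
E
```

```text
[-2.5 -0.9  4.6] [646.7 185.2  38.4]
```

View pics/d1.png

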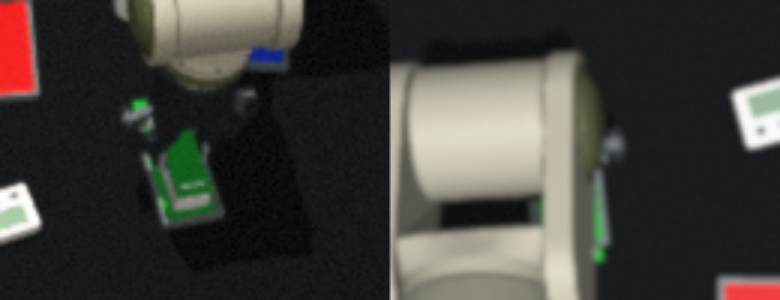

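The scene crop shows green inside its dock at about (185,185), and the force rose to 4.6 N at the expected height, so it is seated. Releasing and going to yellow.

>>> step_arm(
  series=[
    [0.5, 0, 0, 0, 0, 0, 0],
    [0.5, 0, 0, 0, 0, 0, 0],
    [0.3, 0, 0, 0, 0, 0, 0],
    [0.3, 0, 0, 0, 0, 0, 0],
    [0.2, 0, 0, 0, 0, 0, 0],
    [0.2, 0, 0, -0.05, 0, 0, 0],
    [0, 0, 0, -0.15, 0, 0, 0],
    [0, 0, 0, -0.3, 0, 0, 0],
    [0, 0, 0, -0.5, 0, 0, 0],
    [0, 0, 0, -0.7, 0, 0, 0],
    [0, 0, 0, -0.85, 0, 0, 0],
    [0, 0, 0, -0.85, 0, 0, 0],
    [0, 0, 0, -0.85, 0, 0, 0],
  ],
)

```text
time_s: 8.93
eef_pos: [647.0, 185.3, 210.5]
eef_rot: [-0.0, 0.997, 0.077, 0.002]
force: [0.5, 0.2, 0.4]
finger_gap: 1.002
finger_force: 0.0
```

```bash
python3 - <<'E'
from h import *
im=capture("wrist"); W=calibration("wrist")
c=blobs(im,'green',(100,0,400,384),150)[0]; print(cv2.contourArea(c),*rect(W,c,40))
go((642.7,-187,208,69.3),(642.7,-187,76.4,69.3))
E
```

```text
6013.5 [644.8 183.1] 128.95593 45.53884 8.856337
at [646.5 185.2 208.2] 8.8 t 9.0 gap 1.0 tilt [ 0.  0. -1.]
(642.7, -187, 208, 69.3) 2 call(s) of [-0.152, 0.918, 0.001] turn last -0.336 rows/call 5 turn rows 9
(642.7, -187, 76.4, 69.3) 1 call(s) of [0.0, 0.0, 0.658] turn last -0.0 rows/call 4 turn rows 0
```

>>> step_arm(
  series=[
    [0, -0.152, 0.918, 0, 0, 0, 0],
    [0, -0.152, 0.918, 0, 0, 0, 0],
    [0, -0.152, 0.918, 0, 0, 0, 0],
    [0, -0.152, 0.918, 0, 0, 0, 0],
    [0, -0.152, 0.918, 0, 0, 0, 0],
    [0, -0.152, 0.918, 0, 0, 0, 0],
    [0, -0.152, 0.918, 0, 0, 0, 0],
  ],
)

```text
time_s: 9.57
eef_pos: [644.3, -1.6, 206.4]
eef_rot: [-0.001, 0.997, 0.076, -0.001]
force: [0.4, 0.1, 0.1]
finger_gap: 1.001
finger_force: 0.0
```

>>> step_arm(
  series=[
    [0, -0.152, 0.918, 0, 0, 0, -0.336],
    [0, -0.152, 0.918, 0, 0, 0, -0.336],
    [0, -0.152, 0.918, 0, 0, 0, -0.336],
    [0, -0.152, 0.918, 0, 0, 0, -0.336],
    [0, -0.152, 0.918, 0, 0, 0, -0.336],
    [0, -0.152, 0.918, 0, 0, 0, -0.336],
    [0, -0.152, 0.918, 0, 0, 0, -0.336],
    [0, -0.152, 0.918, 0, 0, 0, -0.336],
    [0, -0.152, 0.918, 0, 0, 0, -0.336],
    [0, -0.152, 0.918, 0, 0, 0, -0.336],
    [0, -0.152, 0.918, 0, 0, 0, -0.336],
    [0, -0.152, 0.918, 0, 0, 0, -0.336],
  ],
)

```text
time_s: 10.57
eef_pos: [642.9, -185.9, 207.3]
eef_rot: [-0.0, 0.823, 0.568, -0.0]
force: [-0.4, 0.3, 0.2]
finger_gap: 1.002
finger_force: 0.0
```

```bash
python3 - <<'E'
from h import *
im=capture("wrist"); W=calibration("wrist"); cv2.imwrite("pics/w4.png",im[...,::-1])
for n,z in (('yellow',78),('red',42),('blue',42)):
    for c in blobs(im,n,(0,0,512,384),300)[:3]: print(n,cv2.contourArea(c),cv2.minAreaRect(c)[0],*rect(W,c,z))
t=capture("top"); T=calibration("top")
for c in blobs(t,'green',(165,150,210,225),20): print('green at dock',cv2.contourArea(c),*rect(T,c,40))
go((642.7,-187,76.4,69.3))
cv2.imwrite("pics/d2.png",cv2.resize(t[140:300,110:270],None,fx=3.5,fy=3.5)[...,::-1])
E
```

```text
yellow 5200.5 (258.5, 180.5) [ 642.5 -186.2] 108.80187 35.43994 68.88311
yellow 4857.5 (479.5, 43.5) [ 831.5 -144.2] 70.24023 42.92723 83.07168
yellow 2129.0 (174.22000122070312, 290.4599914550781) [ 528.1 -257.7] 85.447075 39.599422 19.456245
red 4362.5 (48.5, 35.0) [516.3  -0.4] 95.48074 43.949112 1.0035473
red 3170.0 (257.5, 126.5) [ 657.  -145.8] 108.56165 36.4823 159.23648
blue 1189.5 (296.5, 209.0) [ 664.1 -233.7] 37.92818 33.93403 69.74788
blue 1182.0 (219.5, 210.0) [ 593.9 -208.3] 37.926666 33.76638 69.24201
green at dock 872.0 [644.  177.5] 121.56471 48.342865 8.502504
green at dock 76.5 [569.6 165.7] 50.020027 12.326509 96.720215
at [ 642.8 -186.4  207.5] 69.2 t 10.7 gap 1.0 tilt [ 0. -0. -1.]
(642.7, -187, 76.4, 69.3) 1 call(s) of [-0.003, 0.001, 0.656] turn last -0.0 rows/call 4 turn rows 1
```

View pics/w4.png

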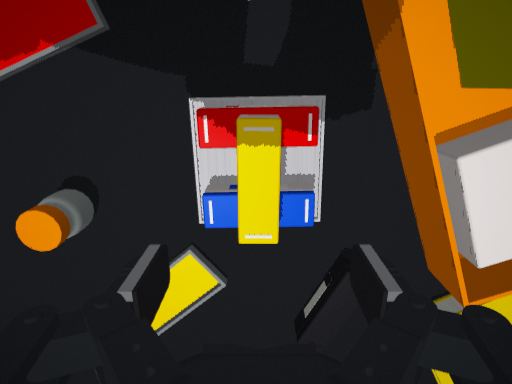

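View pics/d2.png

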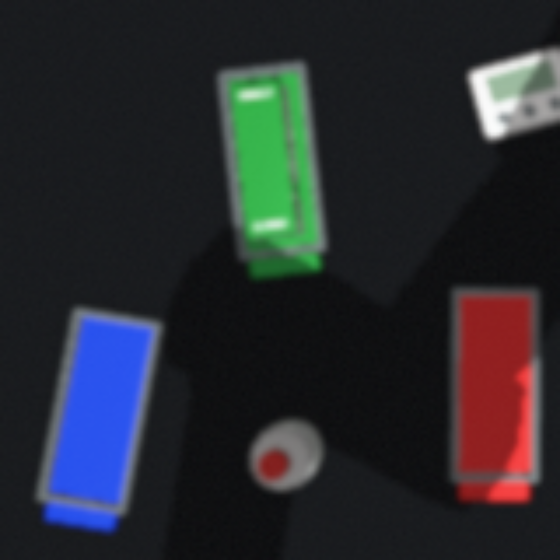

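The wrist view shows yellow at (258,180) under the jaws, with red above it and blue below. The crop shows green inside its dock walls, with lid marks at (256,93) and (269,225). The bottle hasn't moved. Grasping yellow.

>>> step_arm(
  series=[
    [0, 0, 0, 0.18, 0, 0, 0],
    [0, 0, 0, 0.36, 0, 0, 0],
    [0, 0, 0, 0.5, 0, 0, 0],
    [0, 0, 0, 0.59, 0, 0, 0],
    [0, 0, 0, 0.635, 0, 0, 0],
    [0, 0, 0, 0.656, 0, 0, 0],
    [0, 0, 0, 0.656, 0, 0, 0],
    [0, 0, 0, 0.656, 0, 0, 0],
    [1, 0, 0, 0.656, 0, 0, 0],
    [1, 0, 0, 0.656, 0, 0, 0],
    [1, 0, 0, 0.656, 0, 0, 0],
    [1, 0, 0, 0.656, 0, 0, 0],
    [1, 0, 0, 0.656, 0, 0, 0],
    [1, 0, 0, 0.656, 0, 0, 0],
    [1, 0, 0, 0.656, 0, 0, 0],
    [1, 0, 0, 0.656, 0, 0, 0],
  ],
  force=40,
)

```text
time_s: 12.0
eef_pos: [642.9, -187.1, 77.2]
eef_rot: [0.0, 0.823, 0.568, 0.0]
force: [-2.0, 1.4, 5.3]
finger_gap: 0.413
finger_force: 41.8
```

>>> step_arm(
  series=[
    [1, 0, 0, -0.01, 0, 0, 0],
    [1, 0, 0, -0.03, 0, 0, 0],
    [1, 0, 0, -0.07, 0, 0, 0],
    [1, 0, 0, -0.14, 0, 0, 0],
    [1, 0, 0, -0.24, 0, 0, 0],
    [1, 0, 0, -0.36, 0, 0, 0],
    [1, 0, 0, -0.48, 0, 0, 0],
    [1, 0, 0, -0.55, 0, 0, 0],
    [1, 0, 0, -0.55, 0, 0, 0],
    [1, 0, 0, -0.55, 0, 0, 0],
  ],
)

```text
time_s: 12.83
eef_pos: [642.7, -186.9, 186.9]
eef_rot: [0.0, 0.823, 0.568, 0.0]
force: [0.1, -0.5, -2.1]
finger_gap: 0.414
finger_force: 41.1
```

```bash
python3 - <<'E'
from h import *
go((479.8,-302.7,186,19.4),(479.8,-302.7,40.5,19.4))
T=calibration("top"); print(plane(T,(185,185.4),40),plane(T,(187.5,186.5),4))
E
```

```text
at [ 642.7 -186.9  186.9] 69.3 t 12.8 gap 0.41 tilt [-0.  0. -1.]
(479.8, -302.7, 186, 19.4) 1 call(s) of [-0.83, -0.557, 0.004] turn last 0.277 rows/call 5 turn rows 7
(479.8, -302.7, 40.5, 19.4) 1 call(s) of [0.0, 0.0, 0.728] turn last -0.0 rows/call 4 turn rows 0
[644.7 183.7  40. ] [645.  183.5   4. ]
```

>>> step_arm(
  series=[
    [1, -0.06, -0.04, 0, 0, 0, 0.02],
    [1, -0.17, -0.11, 0, 0, 0, 0.055],
    [1, -0.3, -0.2, 0, 0, 0, 0.09],
    [1, -0.43, -0.29, 0, 0, 0, 0.13],
    [1, -0.56, -0.375, 0, 0, 0, 0.17],
    [1, -0.67, -0.45, 0, 0, 0, 0.205],
    [1, -0.76, -0.51, 0, 0, 0, 0.24],
    [1, -0.81, -0.545, 0, 0, 0, 0.265],
    [1, -0.83, -0.557, 0, 0, 0, 0.277],
    [1, -0.83, -0.557, 0, 0, 0, 0.277],
    [1, -0.83, -0.557, 0, 0, 0, 0.277],
    [1, -0.83, -0.557, 0, 0, 0, 0.277],
  ],
)

```text
time_s: 13.83
eef_pos: [479.9, -302.3, 185.8]
eef_rot: [-0.001, 0.986, 0.169, -0.0]
force: [0.5, -0.2, -0.5]
finger_gap: 0.413
finger_force: 41.1
```

```bash
python3 - <<'E'
from h import *
go((479.8,-302.7,40.5,19.4))
im=capture("wrist"); cv2.imwrite("pics/w5.png",im[...,::-1])
E
```

```text
at [ 479.9 -302.3  185.8] 19.5 t 13.8 gap 0.41 tilt [-0. -0. -1.]
(479.8, -302.7, 40.5, 19.4) 1 call(s) of [-0.001, 0.002, 0.726] turn last 0.001 rows/call 4 turn rows 1
```

View pics/w5.png

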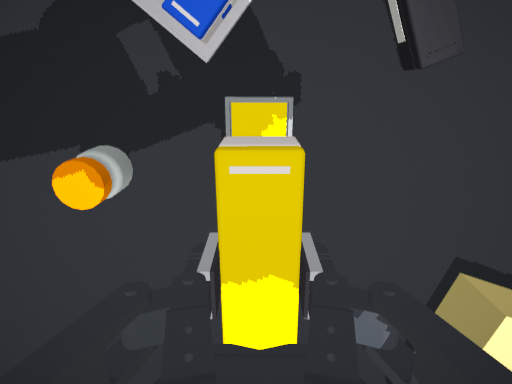

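Yellow hangs level in line with its dock (dock at column 259, cassette at 259). The jar is well clear at (82,182). Lowering.

>>> step_arm(
  series=[
    [1, 0, 0, 0.06, 0, 0, 0],
    [1, 0, 0, 0.17, 0, 0, 0],
    [1, 0, 0, 0.31, 0, 0, 0],
    [1, 0, 0, 0.45, 0, 0, 0],
    [1, 0, 0, 0.57, 0, 0, 0],
    [1, 0, 0, 0.65, 0, 0, 0],
    [1, 0, 0, 0.69, 0, 0, 0],
    [1, 0, 0, 0.71, 0, 0, 0],
    [1, 0, 0, 0.718, 0, 0, 0],
    [1, 0, 0, 0.723, 0, 0, 0],
    [1, 0, 0, 0.726, 0, 0, 0],
    [1, 0, 0, 0.726, 0, 0, 0],
    [1, 0, 0, 0.726, 0, 0, 0],
  ],
)

```text
time_s: 14.97
eef_pos: [480.0, -303.0, 42.0]
eef_rot: [0.0, 0.986, 0.169, 0.0]
force: [0.5, 0.5, -1.9]
finger_gap: 0.41
finger_force: 41.1
```

>>> step_arm(
  series=[
    [1, 0, 0, 0.002, 0, 0, 0],
    [1, 0, 0, 0.005, 0, 0, 0],
    [1, 0, 0, 0.007, 0, 0, 0],
    [1, 0, 0, 0.007, 0, 0, 0],
  ],
)

```text
time_s: 15.3
eef_pos: [479.7, -302.8, 39.9]
eef_rot: [-0.0, 0.986, 0.169, -0.0]
force: [0.2, -0.6, -0.8]
finger_gap: 0.416
finger_force: 41.1
```

>>> step_arm(
  series=[
    [1, 0, 0, 0.003, 0, 0, 0],
    [1, 0, 0, 0.006, 0, 0, 0],
    [1, 0, 0, 0.006, 0, 0, 0],
  ],
)

```text
time_s: 15.55
eef_pos: [479.8, -302.8, 39.2]
eef_rot: [0.0, 0.986, 0.169, 0.0]
force: [-2.9, 2.0, 4.9]
finger_gap: 0.417
finger_force: 41.7
```

Contact at 4.9 N. Releasing, rising and going to red.

>>> step_arm(
  series=[
    [0.5, 0, 0, 0, 0, 0, 0],
    [0.5, 0, 0, 0, 0, 0, 0],
    [0.3, 0, 0, 0, 0, 0, 0],
    [0.3, 0, 0, 0, 0, 0, 0],
    [0.2, 0, 0, 0, 0, 0, 0],
    [0.2, 0, 0, -0.05, 0, 0, 0],
    [0, 0, 0, -0.15, 0, 0, 0],
    [0, 0, 0, -0.3, 0, 0, 0],
    [0, 0, 0, -0.5, 0, 0, 0],
    [0, 0, 0, -0.7, 0, 0, 0],
    [0, 0, 0, -0.8, 0, 0, 0],
    [0, 0, 0, -0.8, 0, 0, 0],
    [0, 0, 0, -0.8, 0, 0, 0],
  ],
)

```text
time_s: 16.63
eef_pos: [479.8, -302.8, 200.1]
eef_rot: [0.001, 0.986, 0.169, 0.001]
force: [-0.0, 0.3, -0.9]
finger_gap: 0.999
finger_force: 0.0
```

```bash
python3 - <<'E'
from h import *
go((657.3,-145.8,198,-20.5),(657.3,-145.8,40.4,-20.5))
E
```

```text
at [ 479.8 -302.8  200.1] 19.4 t 16.6 gap 1.0 tilt [ 0.  0. -1.]
(657.3, -145.8, 198, -20.5) 2 call(s) of [0.549, -0.223, 0.005] turn last 0.222 rows/call 3 turn rows 6
(657.3, -145.8, 40.4, -20.5) 1 call(s) of [0.0, -0.0, 0.788] turn last -0.0 rows/call 4 turn rows 0
```

>>> step_arm(
  series=[
    [0, 0.549, -0.223, 0, 0, 0, 0],
    [0, 0.549, -0.223, 0, 0, 0, 0],
    [0, 0.549, -0.223, 0, 0, 0, 0],
    [0, 0.549, -0.223, 0, 0, 0, 0],
  ],
)

```text
time_s: 16.97
eef_pos: [571.3, -219.8, 196.9]
eef_rot: [-0.001, 0.985, 0.171, -0.0]
force: [0.2, 0.8, 0.1]
finger_gap: 0.998
finger_force: 0.0
```

>>> step_arm(
  series=[
    [0, 0.549, -0.223, 0, 0, 0, 0.222],
    [0, 0.549, -0.223, 0, 0, 0, 0.222],
    [0, 0.549, -0.223, 0, 0, 0, 0.222],
    [0, 0.549, -0.223, 0, 0, 0, 0.222],
    [0, 0.549, -0.223, 0, 0, 0, 0.222],
    [0, 0.549, -0.223, 0, 0, 0, 0.222],
    [0, 0.549, -0.223, 0, 0, 0, 0.222],
    [0, 0.549, -0.223, 0, 0, 0, 0.222],
    [0, 0.549, -0.223, 0, 0, 0, 0.222],
  ],
)

```text
time_s: 17.72
eef_pos: [656.9, -145.8, 198.0]
eef_rot: [-0.0, 0.984, -0.177, -0.001]
force: [0.1, 0.2, 0.6]
finger_gap: 1.002
finger_force: 0.0
```

```bash
python3 - <<'E'
from h import *
im=capture("wrist"); W=calibration("wrist"); cv2.imwrite("pics/w6.png",im[...,::-1])
t=capture("top"); T=calibration("top"); S=calibration("scene"); s=capture("scene"); cv2.imwrite("pics/t6.png",t[...,::-1])
cs={}
for n in ('red','blue'):
    for c in blobs(im,n,(0,0,512,384),800)[:2]: print(n,cv2.contourArea(c),cv2.minAreaRect(c)[0],*rect(W,c,42))
    rs={'red':(185,185,222,235),'blue':(155,175,200,230)}[n]
    b=blobs(s,n,rs,60)
    a=blobs(t,n,(290,150,372,230),60)
    for c in a: print(' t',*rect(T,c,42))
    for c in b: print(' s',*rect(S,c,42))
for c in blobs(t,'yellow',(350,220,400,300),30): print('yel',cv2.contourArea(c),*rect(T,c,40))
go((657.3,-145.8,40.4,-20.5))
E
```

```text
red 4365.5 (258.9999694824219, 172.0) [ 657.5 -146.4] 110.061516 35.248875 160.65611
red 2183.0 (179.5006103515625, 325.6796569824219) [528.3  -6.7] 85.73363 43.409084 1.2565767
 s [ 657.8 -143.6] 114.22143 37.988556 162.28586
blue 4569.5 (348.56207275390625, 171.94483947753906) [ 629.6 -221.4] 109.71262 37.06134 160.23796
 t [ 619.5 -216.9] 62.06967 37.312603 159.56117
 s [ 629.6 -221.6] 115.10757 41.060165 160.5928
yel 539.5 [ 473.5 -296.5] 101.36367 50.54993 19.159351
yel 108.0 [ 410.9 -316. ] 54.259663 14.544217 109.358604
at [ 657.1 -145.8  198.6] -20.5 t 17.9 gap 1.0 tilt [-0. -0. -1.]
(657.3, -145.8, 40.4, -20.5) 1 call(s) of [0.001, -0.001, 0.791] turn last 0.0 rows/call 4 turn rows 1
```

View pics/w6.png

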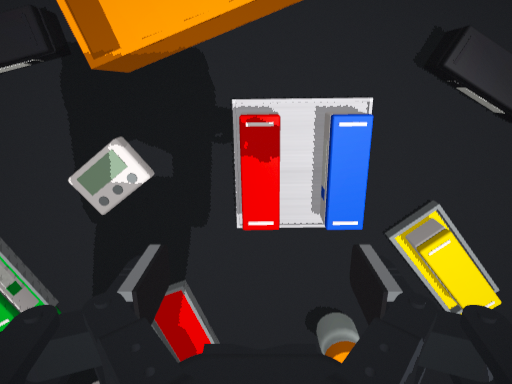

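Red is at (259,172) and blue at (349,172), both undisturbed on the steel tray. Yellow sits in its dock. The wrist and scene views agree at z=42. Descending on red, jaws partly closed to clear blue.

>>> step_arm(
  series=[
    [0.25, 0, 0, 0.18, 0, 0, 0],
    [0.25, 0, 0, 0.36, 0, 0, 0],
    [0.25, 0, 0, 0.54, 0, 0, 0],
    [0.25, 0, 0, 0.66, 0, 0, 0],
    [0.25, 0, 0, 0.74, 0, 0, 0],
    [0.25, 0, 0, 0.775, 0, 0, 0],
    [0.25, 0, 0, 0.789, 0, 0, 0],
    [0.25, 0, 0, 0.789, 0, 0, 0],
    [0.25, 0, 0, 0.789, 0, 0, 0],
    [1, 0, 0, 0.789, 0, 0, 0],
    [1, 0, 0, 0.789, 0, 0, 0],
    [1, 0, 0, 0.789, 0, 0, 0],
    [1, 0, 0, 0.789, 0, 0, 0],
    [1, 0, 0, 0.789, 0, 0, 0],
    [1, 0, 0, 0.789, 0, 0, 0],
    [1, 0, 0, 0.789, 0, 0, 0],
  ],
  force=40,
)

```text
time_s: 19.2
eef_pos: [657.7, -145.8, 42.2]
eef_rot: [0.0, 0.984, -0.178, 0.001]
force: [-0.5, 0.5, 5.3]
finger_gap: 0.414
finger_force: 41.7
```

>>> step_arm(
  series=[
    [1, 0, 0, -0.01, 0, 0, 0],
    [1, 0, 0, -0.03, 0, 0, 0],
    [1, 0, 0, -0.07, 0, 0, 0],
    [1, 0, 0, -0.14, 0, 0, 0],
    [1, 0, 0, -0.24, 0, 0, 0],
    [1, 0, 0, -0.38, 0, 0, 0],
    [1, 0, 0, -0.52, 0, 0, 0],
    [1, 0, 0, -0.65, 0, 0, 0],
    [1, 0, 0, -0.7, 0, 0, 0],
    [1, 0, 0, -0.7, 0, 0, 0],
    [1, 0, 0, -0.7, 0, 0, 0],
  ],
)

```text
time_s: 20.12
eef_pos: [656.9, -145.5, 180.1]
eef_rot: [-0.0, 0.984, -0.178, -0.0]
force: [0.3, 0.1, -2.1]
finger_gap: 0.415
finger_force: 40.9
```

```bash
python3 - <<'E'
from h import *
go((488,15,181,1.4),(488,15,40.5,1.4))
E
```

```text
at [ 656.9 -145.5  180.1] -20.6 t 20.1 gap 0.41 tilt [-0. -0. -1.]
(488, 15, 181, 1.4) 2 call(s) of [-0.536, -0.228, -0.002] turn last -0.122 rows/call 3 turn rows 4
(488, 15, 40.5, 1.4) 1 call(s) of [0.0, 0.0, 0.702] turn last -0.0 rows/call 4 turn rows 0
```

>>> step_arm(
  series=[
    [1, -0.08, -0.03, 0, 0, 0, 0],
    [1, -0.22, -0.09, 0, 0, 0, 0],
    [1, -0.38, -0.16, 0, 0, 0, 0],
    [1, -0.536, -0.228, 0, 0, 0, 0],
    [1, -0.536, -0.228, 0, 0, 0, 0],
  ],
)

```text
time_s: 20.53
eef_pos: [567.9, -61.1, 178.6]
eef_rot: [-0.001, 0.984, -0.177, -0.004]
force: [0.7, 0.1, 0.3]
finger_gap: 0.413
finger_force: 40.9
```

>>> step_arm(
  series=[
    [1, -0.15, -0.06, 0, 0, 0, -0.03],
    [1, -0.29, -0.12, 0, 0, 0, -0.065],
    [1, -0.42, -0.18, 0, 0, 0, -0.095],
    [1, -0.5, -0.213, 0, 0, 0, -0.115],
    [1, -0.536, -0.228, 0, 0, 0, -0.122],
    [1, -0.536, -0.228, 0, 0, 0, -0.122],
    [1, -0.536, -0.228, 0, 0, 0, -0.122],
    [1, -0.536, -0.228, 0, 0, 0, -0.122],
  ],
)

```text
time_s: 21.2
eef_pos: [489.3, 14.2, 180.4]
eef_rot: [0.0, 1.0, 0.011, -0.0]
force: [-0.2, 0.2, -1.2]
finger_gap: 0.413
finger_force: 40.8
```

```bash
python3 - <<'E'
from h import *
go((488,15,41,1.4))
im=capture("wrist"); cv2.imwrite("pics/w7.png",im[...,::-1])
E
```

```text
at [489.3  14.2 180.4] 1.3 t 21.2 gap 0.41 tilt [-0.  0. -1.]
(488, 15, 41, 1.4) 1 call(s) of [-0.006, -0.004, 0.697] turn last -0.001 rows/call 4 turn rows 1
```

View pics/w7.png

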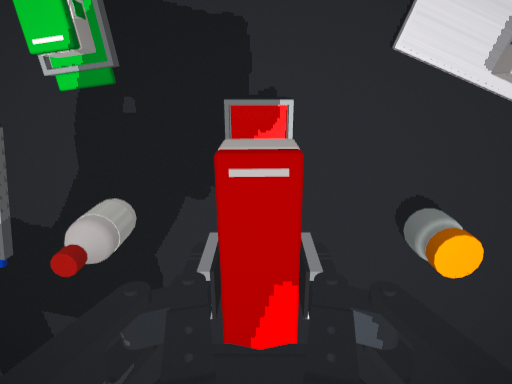

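Red is aligned over its dock at column 259; the bottle at (95,235) and jar at (445,245) are clear. Lowering.

>>> step_arm(
  series=[
    [1, -0.005, -0.004, 0.06, 0, 0, 0],
    [1, -0.005, -0.004, 0.17, 0, 0, 0],
    [1, -0.005, -0.004, 0.31, 0, 0, 0],
    [1, -0.005, -0.004, 0.44, 0, 0, 0],
    [1, -0.005, -0.004, 0.55, 0, 0, 0],
    [1, -0.005, -0.004, 0.625, 0, 0, 0],
    [1, -0.005, -0.004, 0.665, 0, 0, 0],
    [1, -0.005, -0.004, 0.682, 0, 0, 0],
    [1, -0.005, -0.004, 0.69, 0, 0, 0],
    [1, -0.005, -0.004, 0.695, 0, 0, 0],
    [1, -0.005, -0.004, 0.697, 0, 0, 0],
    [1, -0.005, -0.004, 0.697, 0, 0, 0],
    [1, -0.005, -0.004, 0.697, 0, 0, 0],
  ],
)

```text
time_s: 22.33
eef_pos: [487.7, 15.7, 42.1]
eef_rot: [0.0, 1.0, 0.012, 0.001]
force: [0.0, -0.2, -0.8]
finger_gap: 0.412
finger_force: 40.9
```

>>> step_arm(
  series=[
    [1, 0, 0, 0.002, 0, 0, 0],
    [1, 0, 0, 0.005, 0, 0, 0],
    [1, 0, 0, 0.007, 0, 0, 0],
    [1, 0, 0, 0.007, 0, 0, 0],
  ],
)

```text
time_s: 22.67
eef_pos: [487.5, 15.8, 40.2]
eef_rot: [0.0, 1.0, 0.012, 0.0]
force: [0.9, 1.0, -0.7]
finger_gap: 0.411
finger_force: 41.0
```

>>> step_arm(
  series=[
    [1, 0, 0, 0.003, 0, 0, 0],
    [1, 0, 0, 0.006, 0, 0, 0],
    [1, 0, 0, 0.006, 0, 0, 0],
  ],
)

```text
time_s: 22.92
eef_pos: [487.5, 15.8, 40.1]
eef_rot: [0.0, 1.0, 0.012, 0.0]
force: [-5.0, 1.2, 15.1]
finger_gap: 0.411
finger_force: 42.9
```

>>> step_arm(
  series=[
    [1, 0, 0, -0.003, 0, 0, 0],
    [0.5, 0, 0, -0.003, 0, 0, 0],
    [0.5, 0, 0, -0.003, 0, 0, 0],
    [0.3, 0, 0, -0.003, 0, 0, 0],
    [0.3, 0, 0, -0.003, 0, 0, 0],
    [0.2, 0, 0, -0.003, 0, 0, 0],
    [0.2, 0, 0, -0.05, 0, 0, 0],
    [0, 0, 0, -0.15, 0, 0, 0],
    [0, 0, 0, -0.3, 0, 0, 0],
    [0, 0, 0, -0.5, 0, 0, 0],
    [0, 0, 0, -0.7, 0, 0, 0],
    [0, 0, 0, -0.8, 0, 0, 0],
    [0, 0, 0, -0.8, 0, 0, 0],
    [0, 0, 0, -0.8, 0, 0, 0],
  ],
)

```text
time_s: 24.08
eef_pos: [487.5, 15.8, 200.1]
eef_rot: [0.0, 1.0, 0.012, 0.001]
force: [-0.8, 0.1, -0.3]
finger_gap: 0.997
finger_force: 0.0
```

```bash
python3 - <<'E'
from h import *
go((629.6,-221.5,200,-20),(629.6,-221.5,40.6,-20))
E
```

```text
at [487.5  15.8 200.1] 1.4 t 24.1 gap 1.0 tilt [ 0.  0. -1.]
(629.6, -221.5, 200, -20) 2 call(s) of [0.34, 0.602, 0.0] turn last 0.119 rows/call 4 turn rows 3
(629.6, -221.5, 40.6, -20) 1 call(s) of [0.0, -0.0, 0.797] turn last -0.0 rows/call 4 turn rows 0
```

>>> step_arm(
  series=[
    [0, 0.34, 0.602, 0, 0, 0, 0],
    [0, 0.34, 0.602, 0, 0, 0, 0],
    [0, 0.34, 0.602, 0, 0, 0, 0],
    [0, 0.34, 0.602, 0, 0, 0, 0],
    [0, 0.34, 0.602, 0, 0, 0, 0],
  ],
)

```text
time_s: 24.5
eef_pos: [559.0, -105.5, 196.9]
eef_rot: [-0.0, 1.0, 0.011, -0.001]
force: [-1.2, -0.2, 0.0]
finger_gap: 1.001
finger_force: 0.0
```

>>> step_arm(
  series=[
    [0, 0.34, 0.602, 0, 0, 0, 0.119],
    [0, 0.34, 0.602, 0, 0, 0, 0.119],
    [0, 0.34, 0.602, 0, 0, 0, 0.119],
    [0, 0.34, 0.602, 0, 0, 0, 0.119],
    [0, 0.34, 0.602, 0, 0, 0, 0.119],
    [0, 0.34, 0.602, 0, 0, 0, 0.119],
    [0, 0.34, 0.602, 0, 0, 0, 0.119],
  ],
)

```text
time_s: 25.08
eef_pos: [628.7, -219.7, 198.5]
eef_rot: [-0.0, 0.985, -0.173, -0.001]
force: [0.3, -0.3, 0.0]
finger_gap: 0.999
finger_force: 0.0
```

```bash
python3 - <<'E'
from h import *
im=capture("wrist"); W=calibration("wrist")
for c in blobs(im,'blue',(0,0,512,384),800)[:2]: print(cv2.contourArea(c),*rect(W,c,42))
go((629.6,-221.5,40.6,-20))
E
```

```text
4325.5 [ 629.3 -222.5] 109.78311 35.157524 160.26749
at [ 628.8 -219.6  198.9] -19.9 t 25.1 gap 1.01 tilt [-0. -0. -1.]
(629.6, -221.5, 40.6, -20) 1 call(s) of [0.007, 0.007, 0.791] turn last 0.001 rows/call 4 turn rows 1
```

>>> step_arm(
  series=[
    [0.15, 0.007, 0.009, 0.18, 0, 0, 0],
    [0.15, 0.007, 0.009, 0.36, 0, 0, 0],
    [0.15, 0.007, 0.009, 0.54, 0, 0, 0],
    [0.15, 0.007, 0.009, 0.66, 0, 0, 0],
    [0.15, 0.007, 0.009, 0.74, 0, 0, 0],
    [0.15, 0.007, 0.009, 0.775, 0, 0, 0],
    [0.15, 0.007, 0.009, 0.789, 0, 0, 0],
    [0.15, 0.007, 0.009, 0.789, 0, 0, 0],
    [0.15, 0.007, 0.009, 0.789, 0, 0, 0],
    [1, 0.007, 0.009, 0.789, 0, 0, 0],
    [1, 0.007, 0.009, 0.789, 0, 0, 0],
    [1, 0.007, 0.009, 0.789, 0, 0, 0],
    [1, 0.007, 0.009, 0.789, 0, 0, 0],
    [1, 0.007, 0.009, 0.789, 0, 0, 0],
    [1, 0.007, 0.009, 0.789, 0, 0, 0],
    [1, 0.007, 0.009, 0.789, 0, 0, 0],
  ],
  force=40,
)

```text
time_s: 26.47
eef_pos: [630.4, -224.0, 42.1]
eef_rot: [0.0, 0.985, -0.174, 0.001]
force: [-0.5, 0.7, 6.5]
finger_gap: 0.408
finger_force: 42.4
```

>>> step_arm(
  series=[
    [1, 0, 0, -0.01, 0, 0, 0],
    [1, 0, 0, -0.03, 0, 0, 0],
    [1, 0, 0, -0.07, 0, 0, 0],
    [1, 0, 0, -0.14, 0, 0, 0],
    [1, 0, 0, -0.24, 0, 0, 0],
    [1, 0, 0, -0.38, 0, 0, 0],
    [1, 0, 0, -0.52, 0, 0, 0],
    [1, 0, 0, -0.66, 0, 0, 0],
    [1, 0, 0, -0.78, 0, 0, 0],
    [1, 0, 0, -0.8, 0, 0, 0],
    [1, 0, 0, -0.8, 0, 0, 0],
    [1, 0, 0, -0.8, 0, 0, 0],
  ],
)

```text
time_s: 27.47
eef_pos: [629.6, -223.6, 200.0]
eef_rot: [-0.0, 0.985, -0.174, -0.001]
force: [-0.5, -0.3, -2.2]
finger_gap: 0.41
finger_force: 41.6
```

```bash
python3 - <<'E'
from h import *
go((461.8,301.2,202,-8.2))
E
```

```text
at [ 629.6 -223.6  200. ] -20.0 t 27.5 gap 0.41 tilt [-0. -0. -1.]
(461.8, 301.2, 202, -8.2) 3 call(s) of [-0.562, -0.726, -0.003] turn last -0.066 rows/call 5 turn rows 2
```

>>> step_arm(
  series=[
    [1, -0.06, -0.08, 0, 0, 0, 0],
    [1, -0.17, -0.22, 0, 0, 0, 0],
    [1, -0.29, -0.375, 0, 0, 0, 0],
    [1, -0.42, -0.54, 0, 0, 0, 0],
    [1, -0.562, -0.726, 0, 0, 0, 0],
    [1, -0.562, -0.726, 0, 0, 0, 0],
  ],
)

```text
time_s: 27.97
eef_pos: [571.2, -43.2, 199.5]
eef_rot: [-0.001, 0.985, -0.172, -0.003]
force: [-0.1, 0.4, -1.0]
finger_gap: 0.413
finger_force: 41.5
```

>>> step_arm(
  series=[
    [1, -0.12, -0.155, 0, 0, 0, 0],
    [1, -0.24, -0.31, 0, 0, 0, 0],
    [1, -0.36, -0.465, 0, 0, 0, 0],
    [1, -0.48, -0.62, 0, 0, 0, 0],
    [1, -0.562, -0.726, 0, 0, 0, 0],
    [1, -0.562, -0.726, 0, 0, 0, 0],
  ],
)

```text
time_s: 28.47
eef_pos: [515.6, 130.1, 199.6]
eef_rot: [-0.0, 0.985, -0.171, -0.002]
force: [0.1, 0.2, -1.3]
finger_gap: 0.411
finger_force: 41.5
```

>>> step_arm(
  series=[
    [1, -0.12, -0.155, 0, 0, 0, -0.015],
    [1, -0.24, -0.31, 0, 0, 0, -0.03],
    [1, -0.36, -0.465, 0, 0, 0, -0.045],
    [1, -0.46, -0.595, 0, 0, 0, -0.055],
    [1, -0.53, -0.685, 0, 0, 0, -0.062],
    [1, -0.562, -0.726, 0, 0, 0, -0.066],
    [1, -0.562, -0.726, 0, 0, 0, -0.066],
    [1, -0.562, -0.726, 0, 0, 0, -0.066],
    [1, -0.562, -0.726, 0, 0, 0, -0.066],
  ],
)

```text
time_s: 29.22
eef_pos: [462.8, 299.6, 200.6]
eef_rot: [0.0, 0.997, -0.072, -0.0]
force: [0.6, -0.4, -1.6]
finger_gap: 0.413
finger_force: 41.5
```

```bash
python3 - <<'E'
from h import *
go((461.8,301.2,41.5,-8.2))
im=capture("wrist"); cv2.imwrite("pics/w8.png",im[...,::-1])
E
```

```text
at [462.8 299.6 200.6] -8.2 t 29.2 gap 0.41 tilt [-0.  0. -1.]
(461.8, 301.2, 41.5, -8.2) 1 call(s) of [-0.006, -0.007, 0.795] turn last -0.0 rows/call 4 turn rows 1
```

View pics/w8.png

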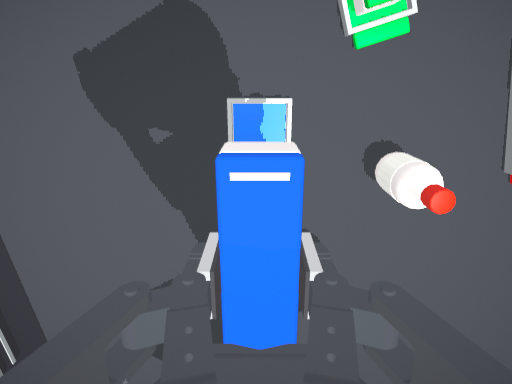

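Blue is aligned over its dock at column 260, and the bottle at (415,185) is clear. Lowering.

>>> step_arm(
  series=[
    [1, -0.003, -0.004, 0.06, 0, 0, 0],
    [1, -0.003, -0.004, 0.18, 0, 0, 0],
    [1, -0.003, -0.004, 0.33, 0, 0, 0],
    [1, -0.003, -0.004, 0.48, 0, 0, 0],
    [1, -0.003, -0.004, 0.61, 0, 0, 0],
    [1, -0.003, -0.004, 0.7, 0, 0, 0],
    [1, -0.003, -0.004, 0.75, 0, 0, 0],
    [1, -0.003, -0.004, 0.775, 0, 0, 0],
    [1, -0.003, -0.004, 0.787, 0, 0, 0],
    [1, -0.003, -0.004, 0.792, 0, 0, 0],
    [1, -0.003, -0.004, 0.795, 0, 0, 0],
    [1, -0.003, -0.004, 0.795, 0, 0, 0],
    [1, -0.003, -0.004, 0.795, 0, 0, 0],
  ],
)

```text
time_s: 30.35
eef_pos: [462.1, 301.9, 42.8]
eef_rot: [-0.0, 0.997, -0.071, 0.001]
force: [-0.7, 0.2, -0.5]
finger_gap: 0.413
finger_force: 41.5
```

>>> step_arm(
  series=[
    [1, 0, 0, 0.002, 0, 0, 0],
    [1, 0, 0, 0.004, 0, 0, 0],
    [1, 0, 0, 0.006, 0, 0, 0],
    [1, 0, 0, 0.006, 0, 0, 0],
  ],
)

```text
time_s: 30.68
eef_pos: [461.8, 301.8, 40.9]
eef_rot: [0.0, 0.997, -0.071, 0.0]
force: [-0.2, 0.3, -1.7]
finger_gap: 0.413
finger_force: 41.5
```

>>> step_arm(
  series=[
    [1, 0, 0, 0.003, 0, 0, 0],
    [1, 0, 0, 0.005, 0, 0, 0],
    [1, 0, 0, 0.005, 0, 0, 0],
  ],
)

```text
time_s: 30.93
eef_pos: [461.8, 301.8, 40.0]
eef_rot: [-0.0, 0.997, -0.071, 0.0]
force: [-1.0, -0.0, 1.5]
finger_gap: 0.411
finger_force: 41.8
```

>>> step_arm(
  series=[
    [1, 0, 0, 0.002, 0, 0, 0],
    [1, 0, 0, 0.002, 0, 0, 0],
    [0.5, 0, 0, 0.002, 0, 0, 0],
    [0.5, 0, 0, 0.002, 0, 0, 0],
    [0.3, 0, 0, 0.002, 0, 0, 0],
    [0.3, 0, 0, 0.002, 0, 0, 0],
    [0.2, 0, 0, 0, 0, 0, 0],
    [0.2, 0, 0, -0.05, 0, 0, 0],
    [0, 0, 0, -0.15, 0, 0, 0],
    [0, 0, 0, -0.3, 0, 0, 0],
    [0, 0, 0, -0.5, 0, 0, 0],
    [0, 0, 0, -0.7, 0, 0, 0],
    [0, 0, 0, -0.9, 0, 0, 0],
    [0, 0, 0, -1, 0, 0, 0],
    [0, 0, 0, -1, 0, 0, 0],
    [0, 0, 0, -1, 0, 0, 0],
  ],
)

```text
time_s: 32.27
eef_pos: [461.7, 301.8, 241.3]
eef_rot: [-0.001, 0.997, -0.071, 0.001]
force: [-0.1, -0.5, -0.9]
finger_gap: 0.999
finger_force: 0.0
```

>>> step_arm(
  series=[
    [0, -0.2, -0.9, -0.1, 0, 0, 0],
    [0, -0.2, -0.9, -0.1, 0, 0, 0],
    [0, -0.2, -0.9, -0.1, 0, 0, 0],
    [0, -0.2, -0.9, -0.1, 0, 0, 0],
    [0, -0.2, -0.9, -0.1, 0, 0, 0],
    [0, -0.2, -0.9, -0.1, 0, 0, 0],
    [0, -0.2, -0.9, -0.1, 0, 0, 0],
    [0, -0.2, -0.9, -0.1, 0, 0, 0],
  ],
)

```text
time_s: 32.93
eef_pos: [447.6, 484.8, 258.6]
eef_rot: [0.001, 0.997, -0.071, -0.001]
force: [0.4, 0.4, -0.3]
finger_gap: 1.0
finger_force: 0.0
```

```bash
python3 - <<'E'
from h import *
t=capture("top"); s=capture("scene")
cv2.imwrite("pics/f.png",np.vstack([cv2.resize(t[145:305,100:410],(775,400)),cv2.resize(s[120:250,130:380],(385,200)).repeat(1,1) if 0 else np.hstack([cv2.resize(s[125:235,135:360],(400,195)),np.zeros((195,375,3),np.uint8)])])[...,::-1])
print(pose()[0], sense()['force'])
E
```

```text
[447.9 484.4 259.5] [-0.5 -0.5 -0.2]
```

View pics/f.png

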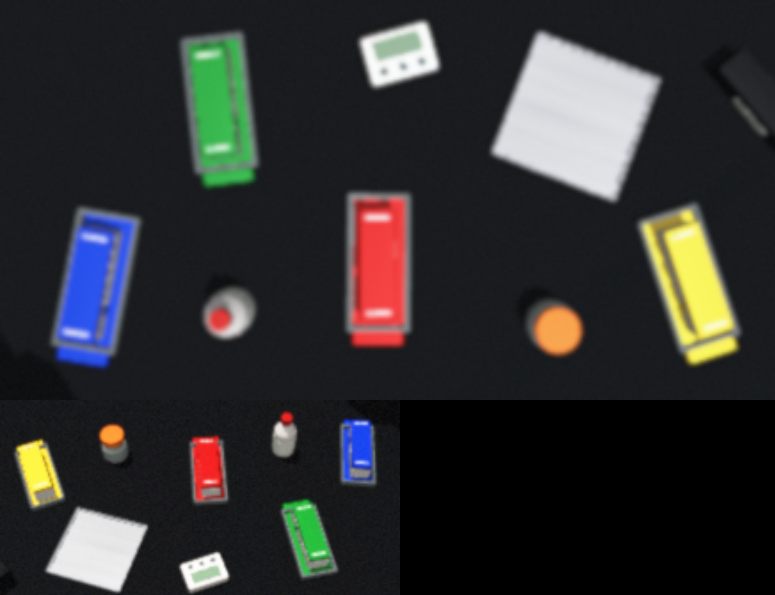

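All four cassettes lie inside their docks and the bottle and jar are in place. I'll check the centres numerically from the lid marks, then hand in.

```bash
python3 - <<'E'
from h import *
T=calibration("top"); ok=True
for n,p,d,y in (('blue',(134,259.2),(461.8,301),-8.2),('yellow',(379.8,256.8),(479.8,-302.7),19.4),('red',(251,251),(488,15),1.4),('green',(185,185.4),(646.8,183.4),8.6)):
    e=plane(T,p,40)[:2]-d; a=np.radians(y); l=[e@[np.cos(a),np.sin(a)],e@[-np.sin(a),np.cos(a)]]
    print(n,np.round(l,1)); ok&=abs(l[0])<9 and abs(l[1])<9
if ok: print(finish_job())
E
```

```text
blue [-2.2 -0.2]
yellow [ 0. -2.]
red [-1.3 -0.2]
green [-2.   0.6]
the job is handed in; nothing more can be done
None
```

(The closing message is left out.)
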